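# Hold the whiteboard foot against the frame rail while it is screwed on

### The arm

A 7-joint arm with a two-finger parallel gripper is mounted at the origin on the work surface. World frame = base frame: x ahead of the robot, y to its left, z up, the work surface at z = 0. Lengths are in mm, angles in rad, forces in N, time in s.
With the tool pointing down it reaches from about 400 to 900 mm from the base axis. Payload 5.5 kg.
Tool frame: the origin (TCP) lies at the centre of the arm's flange, where the gripper is bolted on; the fingertips stand 173 mm ahead of it and the grasp point (between the pads) lies 155 mm ahead of it; y points along the fingers, z is the direction in which the jaws open and shut, and the axes are right-handed (so a half turn about y gives the same grasp; the last joint's range is limited). The gripper opens to 85 mm and grips with 20 to 120 N. Pads are 22 mm wide; open, the fingers measure 114 mm over their backs; the gripper's body (76 mm by 85 mm) begins 54 mm behind the grasp point. The pads swing forward as they close: fully open they stand 13 mm farther back than shut.
Start: joints at [1.46, 0.501, -0.427, 1.55, 0.221, 1.138, -0.21], TCP at [237.377, -605.102, 404.71] pointing down, gripper open.
Joint ranges: [-2.88, 2.88], [-0.31, 2.03], [-1.54, 1.56], [0.2, 2.42], [-1.41, 4.55], [0.19, 2.02], [-2.57, 2.57]. Speed limits (rad/s): [2.57, 2.57, 3.14, 3.14, 3.14, 3.14, 3.14].

### API

Orientations are given as a unit quaternion [x, y, z, w].
In Python, from workcell import manip gives the robot as it stands.
- The arm moves only by the shell command python3 -m handwheel 'ROWS' [OPENING]. ROWS is a JSON object of lists of equal length, an entry for each row: "linear": the shift along the tool's x, y, z in mm, a list of three; "turn": the turn, a rotation vector about the tool's x, y, z in rad, a list of three. In form: {"linear": [[x, y, z], ...], "turn": [[rx, ry, rz], ...]}. A call has 1 to 8 rows; each row shifts and turns the commanded pose from where the row before left it, along the tool's axes as they then stand; what a row does not reach is not made up. A row lasts 1/8 s, in which the tool goes at most 62.5 mm and 10.7 degrees, less where a joint would pass 70% of its speed; a pose out of reach is approached as far as the arm can. A call is refused whole if a number of a shift passes 62.5 or a number of a turn 0.188, either way. A call with a gripper value outside its range is refused whole. OPENING is the opening in per cent of the stroke, from 0 (shut) to 100 (fully open), set as the call begins (- or left out, the last holds). The fingers move at their own pace and stop on an object; the grip force is fixed at half the most. Time passes only in rows, so rows that do not move let the fingers close. It gives the time, the measured TCP pose, the force and the opening at its end, in the units of the state.
- manip.state(): the state, without advancing time (a new reading comes with each control period).
- manip.read_camera(name): name is "scene" or "top"; returns a dict with "image" (384x512x3 uint8, red, green, blue), "z_map" (384x512 float32, mm along the optical axis (not along the pixel's ray), 0 where there is no reading), "vfov" (degrees; the focal length in pixels is half the picture's height over the tangent of half this angle, whatever the lens; pixels are square), "cx", "cy" (the principal point, pixels), "extrinsics" (4x4, takes a point from world to camera coordinates). Camera axes: x right, y down, z forward; pixel columns grow to the right and rows downward; lengths in mm; the calibration is good to about 2 mm. A picture is of the moment at which its call begins.
- manip.sign_off(): hands the job in, once; it reports no verdict.
The state is a dict: "time_s": time; "q": joint angles; "joint_vel": joint speeds; "tau": joint torques, N m; "tcp_pos": TCP position; "tcp_rot": TCP orientation; "contact_force": force on the tool from outside, world axes, zero at the start; "moment": the same for the moment, N m; "width": finger opening in mm.
Only numpy, scipy, OpenCV 4.12 (cv2) and the standard library are available. Lean on these libraries where they do the work, as an engineer would, in place of code of your own. Each camera call takes 0.05 s, during which the arm holds its last target.

### The job

Be my third hand: take the wide one of the two T-shaped wooden feet, set it down flat on the bed of the aluminium jig with its broad plate towards the sprung wooden frame rail, centred on the rail, and press it flush against the rail with a steady push of about 12 N, which brings each of the rail's side pointers between its pair of pegs. Keep that push for at least three seconds and finish your program while still gripping and pressing, because I will then drive the screws: do not let go or back off. Never ram the rail hard against its end stop, and leave the other foot and everything else on the table where they are.

Things in the scene. Friction and masses are not known exactly. Their poses are not given: they have to be found in the camera images.
- jig: fixed aluminium screwing jig. Flat bed 170 mm wide (y), from x = -100 mm (robot's side) to x = +130 mm, its top 15 mm above the table. Origin: on the table, on the jig's centre line; x is the pressing direction (level, away from the robot, towards the rail), z up. A grey block at the far end holds the rail's springs
- peg_gap (a point): fixed point midway between the two steel pegs on the left (+y) of the jig, at their tops: jig (52, 74, 32) mm. The pegs are 4 mm thick, stand 17 mm tall on the bed, at jig x = 46 and 58 mm. A like pair stands at y = -74 mm. Axes as the jig's
- rail: dark-wood frame rail on two springs, a bar 130 mm long (y), 20 mm deep (x), top 35 mm above the bed. Origin: middle of its front face (towards the robot), level with the bed's top; axes as the jig's. Untouched it is at jig (30, 0, 15) mm; it slides only along jig +x, 25 mm to a hard stop. It pushes back with 4.8 N at the start plus 0.6 N per mm: 12 N at 12 mm of travel
- pointer (a point): middle of the thin steel pointer (4 mm wide in x) on the rail's left (+y) end, 10 mm behind the rail's front face, passing just above the pegs; it moves with the rail. Untouched it is 12 mm short of point peg_gap in x; at 12 mm of travel it is midway between the pegs. The right end has one too
- wide_foot: dark-wood foot standing loose, a T from above, about 0.2 kg: plate 110 mm wide (y), 10 mm thick, 45 mm tall, its flat outer face at x = +45 mm; behind it a web 16 mm thick (y), 40 mm tall, from x = +35 to -50 mm. Origin: on the underside, mid-thickness of the web, where it can be pinched from above (closing along y). x points to the outer face, z up. Which of two places it is in varies
- foot_face (a point): middle of the wide foot's flat outer plate face, the one to be pressed on the rail: 45 mm along the foot's x, 22 mm above its underside; axes as the foot's
- narrow_foot: the narrower dark-wood foot, same shape and height as the wide foot and the same 85 x 16 mm web, but its plate is only 66 mm wide; not needed
- eraser: grey whiteboard eraser, a block 50 x 110 x 30 mm, origin under its centre
- cup: white paper cup, 76 mm across the rim, 95 mm tall, origin under its centre
- screwdriver: screwdriver lying flat, about 200 mm long
- screw_tray: black open tray with a few screws, 70 x 100 x 30 mm, origin under its centre
- tape: cardboard-coloured ring of tape lying flat, 90 mm across, 22 mm tall, origin under its centre
- notebook: blue notebook, 150 x 210 x 14 mm, origin under its centre
- marker: whiteboard marker pen lying flat, 16 mm thick, 130 mm long, origin under the middle of its length
There are look-alikes about, which are no part of the job. Leave any red, turquoise or yellow look-alike of the wide_foot alone.

How it is judged (in metres and radians):
On the way, in this order (a step that is already met when the one before it is completed fails the run):
1. the wide foot is gripped and lifted clear of the table and off the jig (height (world z) of wide_foot above 0.02 m and contact force between the fingers and wide_foot above 2 N and contact force between wide_foot and rail below 0.5 N), for 0.1 s.
2. the wide foot is pressed flush on the rail in the force band for 3 s, flat on the bed and centred (contact force between wide_foot and rail between 7.5 and 16.5 N and contact force between the fingers and wide_foot above 2 N and y of wide_foot in the frame of jig between -0.015 and 0.015 m and z of wide_foot in the frame of jig between 0.01 and 0.021 m and angle between the x axis of wide_foot and the x axis of jig, either way round below 0.08 rad and angle between wide_foot's own z axis and vertical below 0.08 rad and x of foot_face in the frame of rail above -0.006 m and linear speed of each of wide_foot, rail below 0.02 m/s), for 3 s.
At the end, for the whole second after the job is handed in: Through the last second the fingers still hold the wide foot and press its plate on the rail with 7.5 to 16.5 N, at rest (under 20 mm/s), flat on the bed (-5/+6 mm, tilt under 0.08 rad), square within 0.08 rad, centred within 15 mm; held for 3 s before (all of step 2); the arm keeps its last pose, push and grip.
It fails at once if the rail is rammed (over 25 N from the foot, or the robot touches the rail with over 5 N) (contact force between wide_foot and rail above 25 N or contact force between any of the arm, the fingers and rail above 5 N).
It fails at once if the other foot or another thing on the table is moved more than 25 mm (distance of any of narrow_foot, eraser, cup, screwdriver, screw_tray, tape, notebook, marker from where it was at the start of the episode above 0.025 m).
It also fails if it takes over 42 s, if anything falls off the work surface, if the arm or the gripper's body presses on something with over 40 N, if the wrist force passes 120 N, or if a joint passes its speed limit or range.

## Working session

There is one attempt and no reset: what is moved stays moved. The work goes in short steps, Python scripts to look and compute and a shell command to move; the robot and the scene stay as the last step left them, time stands still between calls to the robot, and variables do not carry over. Pictures are saved under pics/ and viewed, and the job is handed in when it is done.

```bash
mkdir -p pics; ls; python3 - <<'E'
from workcell import manip
import cv2,numpy as np
for n in("scene","top"):
    c=manip.read_camera(n); cv2.imwrite(f"pics/{n}0.png",c["image"][:,:,::-1]); np.savez(f"{n}0.npz",**c)
    print(n,c["vfov"],c["cx"],c["cy"],c["extrinsics"].tolist() if hasattr(c["extrinsics"],'tolist') else c["extrinsics"])
print(manip.state())
E
```

```text
pics
scene 43.294060742868304 254.71710362463284 193.5148303370431 [[0.7496317108951119, 0.661801670026243, 0.00841709991287527, -361.8137416244527], [0.43098086199701047, -0.4784472459159267, -0.7650775970238436, -149.00750616481557], [-0.5023024931381302, 0.5771540370004709, -0.6438830817479817, 1730.0370547893137], [0.0, 0.0, 0.0, 1.0]]
top 45.95530388172778 256.8649804893348 193.9201089651101 [[0.026254285923885817, -0.9993979982183364, 0.022679365683561534, -13.596125567045068], [-0.9826245647081668, -0.029970296737349796, -0.18316862762373082, 503.68843726292226], [0.18373806710290772, -0.017476340310747795, -0.9828198717092723, 1716.6135507054687], [0.0, 0.0, 0.0, 1.0]]
{'time_s': 0.1, 'q': array([ 1.46023245,  0.50175333, -0.42680169,  1.55130322,  0.22080029,
        1.13827954, -0.21032111]), 'joint_vel': array([ 0.00057865, -0.00018296, -0.00200614, -0.00193053,  0.00136439,
        0.00086121, -0.00029136]), 'tau': array([-1.09062521e-02, -5.70814490e+01, -5.83867460e+00, -2.81749552e+01,
        1.03861306e-02,  5.63786016e-03, -1.09364822e-05]), 'tcp_pos': array([ 237.16955131, -604.86343694,  403.78033578]), 'tcp_rot': array([-0.13147023,  0.69538579, -0.69420164,  0.13129456]), 'contact_force': array([0.63414608, 0.52007033, 0.33540703]), 'moment': array([-0.06021284, -0.01930985, -0.00860429]), 'width': 85.28717906463403}
```

View pics/scene0.png

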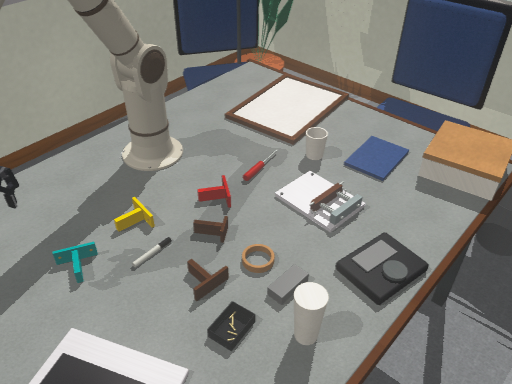

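View pics/top0.png

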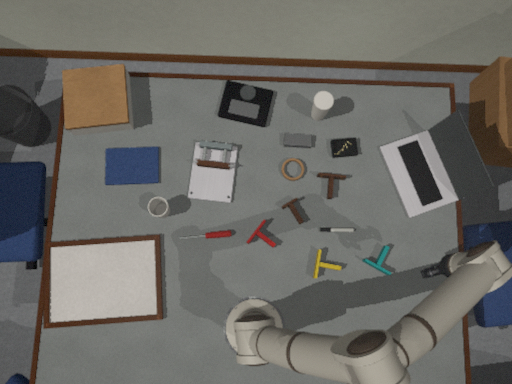

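The top view shows the jig at about (214,171). There are two dark feet, at about (332,182) and (294,210). I'll measure all of them from the point cloud.

```bash
cat > h.py <<'E'
import numpy as np,cv2
def cloud(c):
    H,W=c["z_map"].shape; f=H/2/np.tan(np.radians(float(c["vfov"]))/2)
    v,u=np.mgrid[:H,:W]; z=c["z_map"].astype(float)
    P=np.stack([(u-c["cx"])/f*z,(v-c["cy"])/f*z,z,],-1)
    E=np.array(c["extrinsics"]); return (P-E[:3,3])@E[:3,:3]
E
python3 - <<'E'
import numpy as np,cv2
from h import *
t=np.load("top0.npz"); s=np.load("scene0.npz")
P=cloud(t); I=t["image"].astype(int)
def px(u,v): print((u,v),P[v,u].round(0),I[v,u])
for a in [(332,177),(330,190),(294,205),(298,215),(214,165),(205,190),(350,260),(230,260)]: px(*a)
for n,(u0,u1,v0,v1) in dict(A=(312,356,165,204),B=(278,312,192,228)).items():
    Q=P[v0:v1,u0:u1].reshape(-1,3); Q=Q[(Q[:,2]>33)&(Q[:,2]<60)]
    r=cv2.minAreaRect(Q[:,:2].astype(np.float32)); print(n,len(Q),r,np.percentile(Q[:,2],[5,50,95]))
im=t["image"][:,:,::-1]; 
a=cv2.resize(im[155:235,270:370],None,fx=7,fy=7,interpolation=cv2.INTER_CUBIC);cv2.imwrite("pics/a.png",a)
a=cv2.resize(im[125:215,175:255],None,fx=6.5,fy=6.5,interpolation=cv2.INTER_CUBIC);cv2.imwrite("pics/b.png",a)
E
```

```text
(332, 177) [ 583. -295.   35.] [69 47 36]
(330, 190) [ 530. -287.   38.] [76 53 44]
(294, 205) [ 473. -150.   -5.] [65 60 54]
(298, 215) [ 427. -162.   35.] [68 50 39]
(214, 165) [613. 172.  51.] [86 60 46]
(205, 190) [519. 206.  15.] [183 180 180]
(350, 260) [ 261. -373.   -7.] [121 123 119]
(230, 260) [248.  98.  -7.] [119 122 117]
A 170 ((550.502685546875, -290.1154479980469), (107.41346740722656, 97.26256561279297), 88.19664001464844) [34.95041985 41.5811585  49.9944491 ]
B 138 ((441.1737976074219, -135.8096160888672), (98.71817779541016, 62.109256744384766), 16.266115188598633) [34.46868645 40.70037215 48.22466417]
```

View pics/a.png

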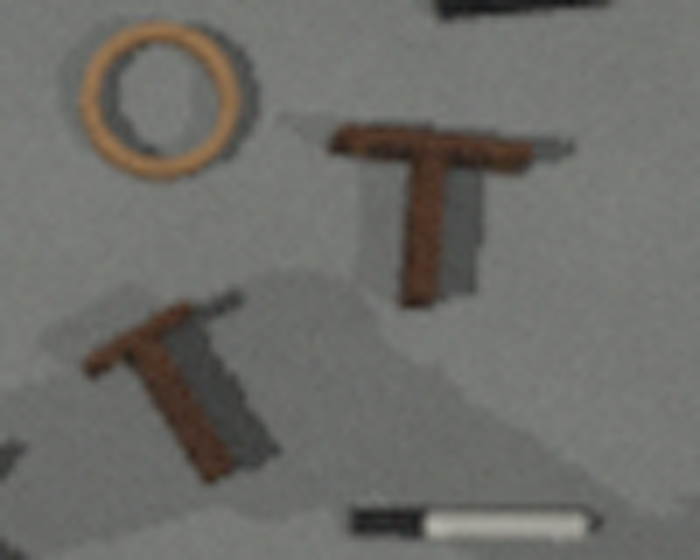

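View pics/b.png

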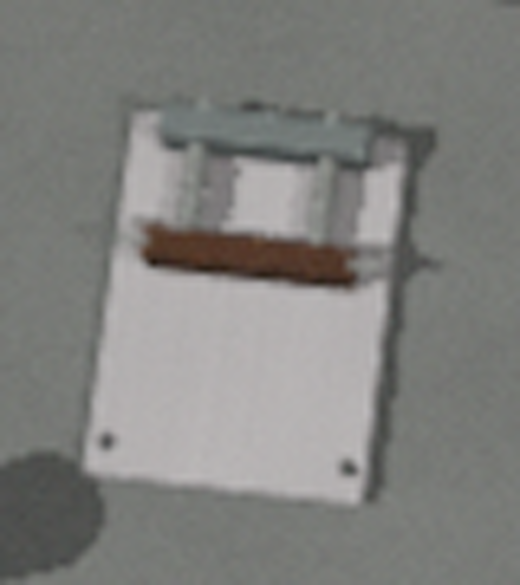

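The top crop shows the wide foot (A): plate at about (331,176), web running down to (330,198). The narrow one, B, is not needed. The jig has its rail at the top, with a slight yaw. I'll fit the poses by model silhouettes in both cameras.

```bash
cat >> h.py <<'E'
from scipy.optimize import minimize
S=6
def proj(c,X):
    f=384/2/np.tan(np.radians(float(c["vfov"]))/2);E=np.array(c["extrinsics"])
    p=X@E[:3,:3].T+E[:3,3]; return np.stack([p[:,0]/p[:,2]*f+c["cx"],p[:,1]/p[:,2]*f+c["cy"]],1)
def box(x0,x1,y0,y1,z0,z1): return np.array([[x,y,z] for x in(x0,x1) for y in(y0,y1) for z in(z0,z1)],float)
def place(B,x,y,th,z=0):
    R=np.array([[np.cos(th),-np.sin(th),0],[np.sin(th),np.cos(th),0],[0,0,1]]); return B@R.T+[x,y,z]
def sil(c,boxes,roi):
    u0,u1,v0,v1=roi; m=np.zeros(((v1-v0)*S,(u1-u0)*S),np.uint8)
    for b in boxes:
        q=(proj(c,b)+0.5-[u0,v0])*S-0.5
        h=cv2.convexHull(q.astype(np.float32)); cv2.fillConvexPoly(m,np.round(h*16).astype(np.int32),255,shift=4)
    return cv2.resize(m,(u1-u0,v1-v0),interpolation=cv2.INTER_AREA)/255.
def fit(views,boxes,x0,z=0):
    def cost(p): return sum(((sil(c,[place(b,p[0],p[1],p[2],z) for b in boxes],r)-m)**2).sum() for c,m,r in views)
    best=None
    for k in range(3):
        st=np.array(x0 if best is None else best.x)
        sim=np.array([st,st+[8,0,0],st+[0,8,0],st+[0,0,.08]])
        best=minimize(cost,st,method="Nelder-Mead",options=dict(initial_simplex=sim,xatol=.02,fatol=1e-3))
    return best
def brown(c,r):
    u0,u1,v0,v1=r; I=c["image"][v0:v1,u0:u1].astype(int)
    return ((I[...,0]-I[...,2])>14).astype(float)
FOOT=[box(35,45,-55,55,0,45),box(-50,35,-8,8,0,40)]
E
cat > f.py <<'E'
from h import *
t=dict(np.load("top0.npz")); s=dict(np.load("scene0.npz"))
for c in(t,s):
    for n,w in(("foot",[550,-290,20]),("jig",[580,185,20])): print(n,proj(c,np.array([w],float)))
rt=(312,356,165,204); rs=(180,236,252,304)
for nm,V in(("top",[(t,brown(t,rt),rt)]),("scene",[(s,brown(s,rs),rs)]),("both",[(t,brown(t,rt),rt),(s,brown(s,rs),rs)])):
    b=fit(V,FOOT,[540,-290,0.0]); print("foot",nm,b.x.round(3),b.fun)
RAIL=[box(0,20,-65,65,0,35)]
rt=(185,245,150,180); rs=(300,350,175,216)
for nm,V in(("top",[(t,brown(t,rt),rt)]),("scene",[(s,brown(s,rs),rs)]),("both",[(t,brown(t,rt),rt),(s,brown(s,rs),rs)])):
    b=fit(V,RAIL,[600,172,-.1],15); print("rail",nm,b.x.round(3),b.fun)
    p=b.x; print("jig origin",p[0]-30*np.cos(p[2]),p[1]-30*np.sin(p[2]))
for n,c,r in(("t",t,rt),("s",s,rs)):
    cv2.imwrite(f"pics/m_{n}.png",cv2.resize(np.hstack([brown(c,r)*255,c["image"][r[2]:r[3],r[0]:r[1],0]]),None,fx=6,fy=6,interpolation=0))
E
python3 f.py
```

```text
foot [[329.97573864 185.95237202]]
jig [[210.88567437 174.94479942]]
foot [[201.05218276 273.8505575 ]]
jig [[316.45162496 192.6142911 ]]
foot top [ 5.51867e+02 -2.91752e+02 -7.20000e-02] 32.94008458285275
foot scene [ 5.51678e+02 -2.90971e+02 -7.20000e-02] 130.13676278354478
foot both [ 5.51429e+02 -2.91029e+02 -6.90000e-02] 164.80542868127642
rail top [ 6.12072e+02  1.79122e+02 -9.60000e-02] 24.49716262975779
jig origin 582.2101251877225 182.00070370498972
rail scene [6.03746e+02 1.81400e+02 3.50000e-02] 191.18153018069972
jig origin 573.764684022257 180.3492952415453
rail both [ 6.10926e+02  1.79486e+02 -7.90000e-02] 234.57176470588237
jig origin 581.0191887519654 181.84657466608226[ WARN:0@1.729] global loadsave.cpp:1063 imwrite_ Unsupported depth image for selected encoder is fallbacked to CV_8U.
```

```bash
cat > g.py <<'E'
from h import *
t=dict(np.load("top0.npz")); s=dict(np.load("scene0.npz"))
def fitbed(c,r):
    u0,u1,v0,v1=r; I=c["image"][v0:v1,u0:u1].astype(int)
    w=(I.min(-1)>150)
    return w
rt=(180,245,125,210)
w=fitbed(t,rt); print(w.sum())
# white, brown, block all = "on"; restrict to below rail via weight: ignore pixels above front-face line
B=[box(-100,130,-85,85,15,15.01)]
V,U=np.mgrid[rt[2]:rt[3],rt[0]:rt[1]]
for lim in (30,10,-20):
  def cost(p):
    m=sil(t,[place(box(-100,25,-85,85,15,15.01),*p)],rt)
    f=sil(t,[place(box(lim-10,140,-120,120,15,15.01),*p0)],rt)>0
    return (((m-w)**2)*(~f)).sum()
  p0=np.array([581.5,182,-.09]); st=p0.copy()
  for k in range(3):
    sim=np.array([st,st+[8,0,0],st+[0,8,0],st+[0,0,.06]])
    b=minimize(cost,st,method="Nelder-Mead",options=dict(initial_simplex=sim,xatol=.02)); st=b.x
  print(lim,b.x.round(3),b.fun)
im=t["image"][:,:,::-1].copy()[125:215,160:370]
im=cv2.resize(im,None,fx=3.8,fy=3.8,interpolation=cv2.INTER_CUBIC)
def dr(X,col):
    q=((proj(t,X)+.5-[160,125])*3.8*16).astype(np.int32); cv2.polylines(im,[q],True,col,1,shift=4)
p=b.x
def r4(x0,x1,y0,y1,z): return np.array([[x0,y0,z],[x1,y0,z],[x1,y1,z],[x0,y1,z]],float)
dr(place(r4(-100,130,-85,85,15),*p),(0,0,255));dr(place(r4(30,50,-65,65,50),*p),(0,255,0))
f=[551.5,-291.2,-.071]
dr(place(r4(35,45,-55,55,45),*f),(0,255,0));dr(place(r4(-50,35,-8,8,40),*f),(0,255,0))
cv2.imwrite("pics/ov.png",im)
E
python3 g.py
```

```text
1632
30 [ 5.81504e+02  1.81579e+02 -8.80000e-02] 29.666958861976166
10 [ 5.81475e+02  1.81633e+02 -8.90000e-02] 27.625743944636675
-20 [ 5.81413e+02  1.81495e+02 -9.00000e-02] 25.15586312956555
```

View pics/ov.png

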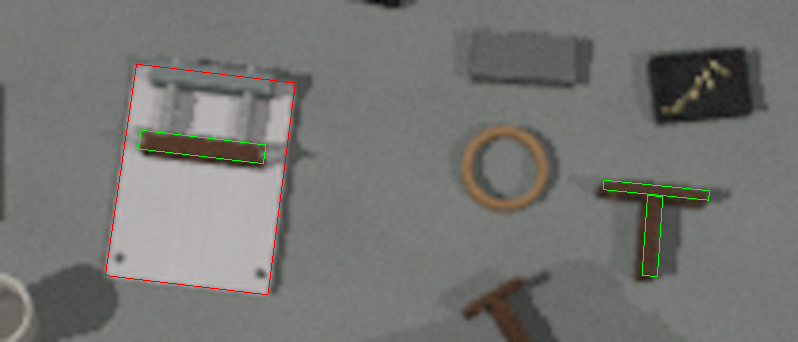

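```bash
cat > go.py <<'E'
import sys,numpy as np
from scipy.spatial.transform import Rotation as R
from workcell import manip
J=np.array([581.5,181.7,0]);JT=-.09
F=np.array([551.5,-291.0,0]);FT=-.07
def rot(th): # cols x,y,z
    c,s=np.cos(th),np.sin(th); return np.array([[c,0,-s],[s,0,c],[0,-1,0]],float)
def rz(th): return R.from_euler('z',th).as_matrix()
def delta(pos,th):
    s=manip.state(); Rc=R.from_quat(s["tcp_rot"])
    d=Rc.inv().apply(np.array(pos)-s["tcp_pos"]); tv=(Rc.inv()*R.from_matrix(rot(th))).as_rotvec()
    d2=rot(th).T@(np.array(pos)-s["tcp_pos"])
    print("t",round(s["time_s"],2),"pos",s["tcp_pos"].round(1),"lin(now axes)",d.round(1),"lin(target axes)",d2.round(1),"turn",tv.round(4),"F",s["contact_force"].round(1),"w",round(s["width"],1))
if __name__=="__main__":
    a=sys.argv; xyz=list(map(float,a[2:5]))
    if a[1]=="foot": delta(F+rz(FT)@np.array(xyz)+0,FT)
    if a[1]=="jig": delta(J+rz(JT)@np.array(xyz)+0,JT)
E
python3 go.py foot 0 0 180; python3 go.py foot 0 0 300
```

```text
t 0.1 pos [ 237.2 -604.9  403.8] lin(now axes) [-407.2  224.1 -177. ] lin(target axes) [291.6 223.8 335.1] turn [ 4.0000e-04 -2.6978e+00 -2.3000e-03] F [0.6 0.5 0.3] w 85.3
t 0.1 pos [ 237.2 -604.9  403.8] lin(now axes) [-407.2  104.1 -177.2] lin(target axes) [291.6 103.8 335.1] turn [ 4.0000e-04 -2.6978e+00 -2.3000e-03] F [0.6 0.5 0.3] w 85.3
```

```bash
sed -i 's/return np.array(\[\[c,0,-s\],\[s,0,c\],\[0,-1,0\]\],float)/return np.array([[-c,0,s],[-s,0,-c],[0,-1,0]],float)/' go.py
python3 -m handwheel '{"linear":[[-50,12,-22],[-50,12,-22],[-50,12,-22],[-50,12,-22],[-50,12,-22],[-50,12,-22],[-50,12,-22],[-50,12,-22]],"turn":[[0,0,0],[0,0,0],[0,0,0],[0,0,0],[0,0,0],[0,0,0],[0,0,0],[0,0,0]]}' 100
python3 go.py foot 0 0 300
```

```text
time_s: 1.1
tcp_pos: [546.3, -294.0, 308.0]
tcp_rot: [-0.131, 0.695, -0.695, 0.131]
contact_force: [-0.2, -0.3, 0.4]
width: 85.4
t 1.1 pos [ 546.3 -294.   308. ] lin(now axes) [-5.9  8.  -0.9] lin(target axes) [-5.   8.  -3.3] turn [2.000e-04 4.434e-01 5.000e-04] F [-0.2 -0.3  0.4] w 85.4
```

```bash

python3 -m handwheel '{"linear":[[-6,8,-1],[0,0,0],[0,0,0],[0,0,0],[0,0,0]],"turn":[[0,0.148,0],[0,0.148,0],[0,0.148,0],[0,0,0],[0,0,0]]}' 100
python3 go.py foot 0 0 180
python3 - <<'E'
from workcell import manip
import cv2,numpy as np
c=manip.read_camera("top");np.savez("top1.npz",**c)
cv2.imwrite("pics/t1.png",cv2.resize(c["image"][150:240,260:380,::-1],None,fx=6,fy=6,interpolation=2))
c=manip.read_camera("scene")
cv2.imwrite("pics/s1.png",cv2.resize(c["image"][220:320,140:270,::-1],None,fx=6,fy=6,interpolation=2))
E
```

```text
time_s: 1.72
tcp_pos: [550.6, -292.0, 300.5]
tcp_rot: [0.024, 0.707, -0.707, -0.024]
contact_force: [-0.9, 0.9, -0.0]
width: 85.2
t 1.73 pos [ 550.6 -292.   300.5] lin(now axes) [ -0.9 120.5  -1.1] lin(target axes) [ -0.8 120.5  -1.1] turn [0.0001 0.0027 0.0004] F [-0.9  0.9 -0. ] w 85.2
```

View pics/s1.png

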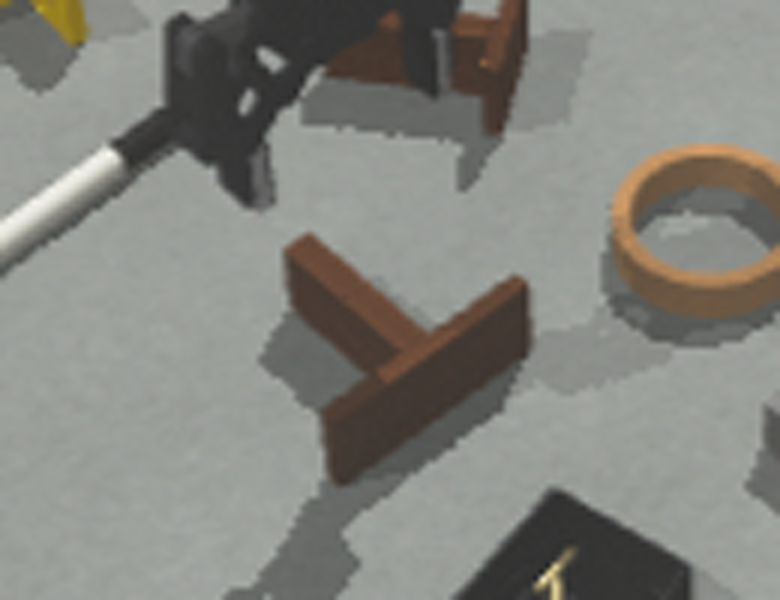

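The scene crop shows the open gripper above the foot and well clear: fingertips at about (260,200) and (430,90), foot web around (370,310). I'll go down and grip.

```bash

python3 -m handwheel '{"linear":[[-1,40,-1],[0,40,0],[0,25,0],[0,15,0],[0,0,0]],"turn":[[0,0,0],[0,0,0],[0,0,0],[0,0,0],[0,0,0]]}' 100
python3 go.py foot 0 0 180
python3 -m handwheel '{"linear":[[0,0,0],[0,0,0],[0,0,0],[0,0,0],[0,0,0],[0,0,0],[0,0,0],[0,0,0]],"turn":[[0,0,0],[0,0,0],[0,0,0],[0,0,0],[0,0,0],[0,0,0],[0,0,0],[0,0,0]]}' 0
python3 go.py foot 0 0 300
```

```text
time_s: 2.45
tcp_pos: [551.4, -291.0, 179.8]
tcp_rot: [0.024, 0.707, -0.706, -0.025]
contact_force: [0.0, 0.1, 0.1]
width: 85.4
t 2.45 pos [ 551.4 -291.   179.8] lin(now axes) [-0.1 -0.2 -0. ] lin(target axes) [-0.1 -0.2 -0. ] turn [0.0009 0.0002 0.0016] F [0.  0.1 0.1] w 85.4
time_s: 3.45
tcp_pos: [552.2, -291.1, 181.5]
tcp_rot: [-0.025, -0.707, 0.707, 0.024]
contact_force: [-0.6, 1.4, 4.9]
width: 15.2
t 3.45 pos [ 552.2 -291.1  181.5] lin(now axes) [   0.6 -118.5   -0. ] lin(target axes) [ 7.000e-01 -1.185e+02 -1.000e-01] turn [-0.0004 -0.     -0.001 ] F [-0.6  1.4  4.9] w 15.2
```

```bash

python3 -m handwheel '{"linear":[[0,-15,0],[0,-30,0],[0,-40,0],[0,-30,0],[0,-15,0],[0,0,0],[0,0,0]],"turn":[[0,0,0],[0,0,0],[0,0,0],[0,0,0],[0,0,0],[0,0,0],[0,0,0]]}' 0
python3 go.py jig -35 0 300
python3 - <<'E'
from h import *
from workcell import manip
for n,r in(("top",(300,370,150,220)),("scene",(160,250,215,305))):
    c=manip.read_camera(n);np.savez(n+"2.npz",**c)
    cv2.imwrite(f"pics/{n}2.png",cv2.resize(c["image"][r[2]:r[3],r[0]:r[1],::-1],None,fx=6,fy=6,interpolation=2))
E
```

```text
time_s: 4.32
tcp_pos: [551.0, -291.0, 309.3]
tcp_rot: [0.024, 0.707, -0.706, -0.026]
contact_force: [0.9, 0.5, -3.3]
width: 15.5
t 4.33 pos [ 551.  -291.   309.3] lin(now axes) [  37.8    9.8 -474.3] lin(target axes) [  47.1    9.3 -473.5] turn [0.0009 0.0198 0.0023] F [ 0.9  0.5 -3.3] w 15.5
```

View pics/scene2.png

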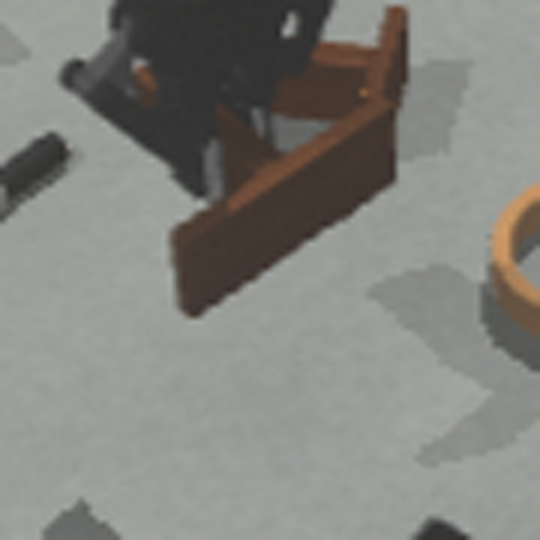

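View pics/top2.png

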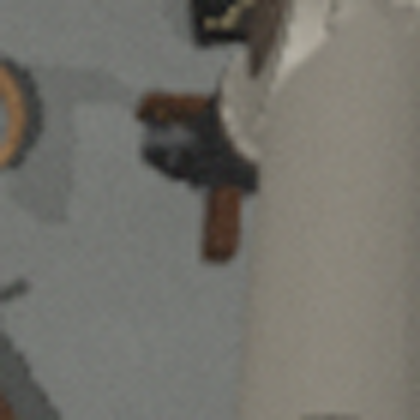

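The crops show the foot lifted level in the gripper, with its plate at about (285,215) in the scene crop. Next I'll carry it over the jig.

```bash

python3 -m handwheel '{"linear":[[3,0,-40],[6,0,-55],[7,0,-60],[7,0,-62],[7,0,-62],[7,0,-60],[6,0,-55],[3,0,-40]],"turn":[[0,0.01,0],[0,0.01,0],[0,0,0],[0,0,0],[0,0,0],[0,0,0],[0,0,0],[0,0,0]]}' 0
python3 go.py jig -35 0 210
```

```text
time_s: 5.42
tcp_pos: [542.7, 148.4, 309.9]
tcp_rot: [0.03, 0.707, -0.706, -0.031]
contact_force: [0.7, -0.5, -2.3]
width: 15.2
t 5.42 pos [542.7 148.4 309.9] lin(now axes) [ -0.9  99.9 -36.6] lin(target axes) [ -0.6  99.9 -36.7] turn [0.0007 0.0027 0.0016] F [ 0.7 -0.5 -2.3] w 15.2
```

```bash

python3 -m handwheel '{"linear":[[-1,25,-20],[0,40,-16],[0,25,0],[0,5,0],[0,0,0],[0,0,0]],"turn":[[0,0.003,0],[0,0,0],[0,0,0],[0,0,0],[0,0,0],[0,0,0]]}' 0
python3 go.py jig -35 0 196
cat > snap.py <<'E'
import sys
from h import *
from workcell import manip
k=sys.argv[1]; a=[]
for n,r in(("top",(165,265,120,220)),("scene",(270,370,140,240))):
    c=manip.read_camera(n);np.savez(n+k+".npz",**c)
    a.append(cv2.resize(c["image"][r[2]:r[3],r[0]:r[1],::-1],None,fx=4,fy=4,interpolation=2))
cv2.imwrite(f"pics/p{k}.png",np.hstack(a))
E
python3 snap.py 3
```

```text
time_s: 6.18
tcp_pos: [548.7, 180.9, 216.9]
tcp_rot: [0.034, 0.707, -0.706, -0.032]
contact_force: [0.4, 0.3, -2.5]
width: 15.4
t 6.17 pos [548.7 180.9 216.9] lin(now axes) [ 2.4 20.9 -3.7] lin(target axes) [ 2.4 20.9 -3.7] turn [ 0.0008 -0.0038 -0.0019] F [ 0.4  0.3 -2.5] w 15.4
```

View pics/p3.png

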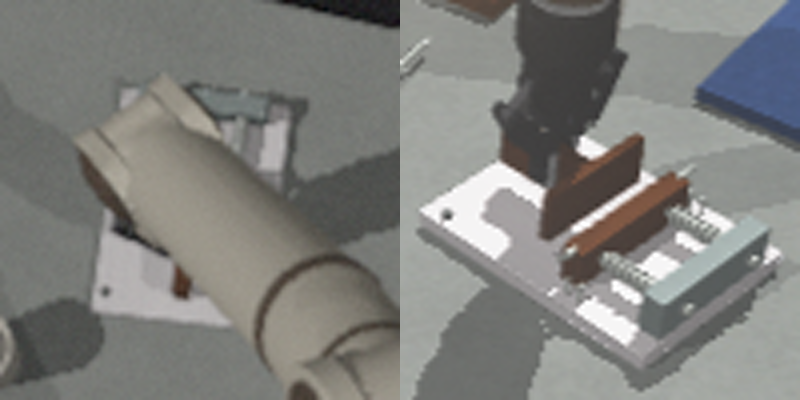

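In the right half (scene view) the foot hangs level above the bed, its plate at about (590,190) facing the rail at about (630,225). There is a gap between them and it looks centred. I'll lower gently.

```bash

python3 -m handwheel '{"linear":[[2,8,-4],[0,5,0],[0,3,0],[0,0,0],[0,0,0]],"turn":[[0,-0.003,0],[0,0,0],[0,0,0],[0,0,0],[0,0,0]]}' 0
python3 go.py jig -35 0 196
```

```text
time_s: 6.9
tcp_pos: [546.4, 185.2, 199.7]
tcp_rot: [0.032, 0.706, -0.706, -0.032]
contact_force: [0.5, 0.5, -1.8]
width: 15.3
t 6.9 pos [546.4 185.2 199.7] lin(now axes) [-0.2  3.7  0.3] lin(target axes) [-0.2  3.7  0.3] turn [ 0.     -0.0002 -0.0001] F [ 0.5  0.5 -1.8] w 15.3
```

```bash
Z='"turn":[[0,0,0],[0,0,0],[0,0,0]]}'
python3 -m handwheel '{"linear":[[0,2,0],[0,0,0],[0,0,0]],"turn":[[0,0,0],[0,0,0],[0,0,0]]}' 0
python3 -m handwheel '{"linear":[[0,1,0],[0,0,0],[0,0,0]],"turn":[[0,0,0],[0,0,0],[0,0,0]]}' 0
python3 -m handwheel '{"linear":[[0,1,0],[0,0,0],[0,0,0]],"turn":[[0,0,0],[0,0,0],[0,0,0]]}' 0
python3 -m handwheel '{"linear":[[0,1,0],[0,0,0],[0,0,0]],"turn":[[0,0,0],[0,0,0],[0,0,0]]}' 0
```

```text
time_s: 7.28
tcp_pos: [546.4, 185.1, 197.8]
tcp_rot: [-0.032, -0.706, 0.706, 0.032]
contact_force: [-0.8, 0.4, -2.4]
width: 15.3
time_s: 7.65
tcp_pos: [546.4, 185.2, 196.7]
tcp_rot: [-0.032, -0.706, 0.706, 0.032]
contact_force: [-0.0, 0.1, -2.6]
width: 15.3
time_s: 8.02
tcp_pos: [546.4, 185.2, 196.4]
tcp_rot: [-0.032, -0.706, 0.706, 0.032]
contact_force: [-2.8, -1.8, 5.4]
width: 14.8
time_s: 8.4
tcp_pos: [546.4, 185.3, 196.4]
tcp_rot: [-0.032, -0.706, 0.707, 0.032]
contact_force: [-4.7, -3.1, 13.7]
width: 15.1
```

```bash

python3 -m handwheel '{"linear":[[0,-1.2,0],[0,0,0],[-2,0,0],[-3,0,0],[-3,0,0],[-3,0,0],[0,0,0],[0,0,0]],"turn":[[0,0,0],[0,0,0],[0,0,0],[0,0,0],[0,0,0],[0,0,0],[0,0,0],[0,0,0]]}' 0
python3 go.py jig -3 0 196
python3 snap.py 4
```

```text
time_s: 9.4
tcp_pos: [557.1, 185.0, 196.4]
tcp_rot: [0.032, 0.707, -0.706, -0.032]
contact_force: [-3.9, -0.7, 5.9]
width: 14.9
t 9.4 pos [557.1 185.  196.4] lin(now axes) [-21.6   0.4   1.1] lin(target axes) [-21.6   0.4   1.1] turn [0.0008 0.0006 0.    ] F [-3.9 -0.7  5.9] w 14.9
```

View pics/p4.png

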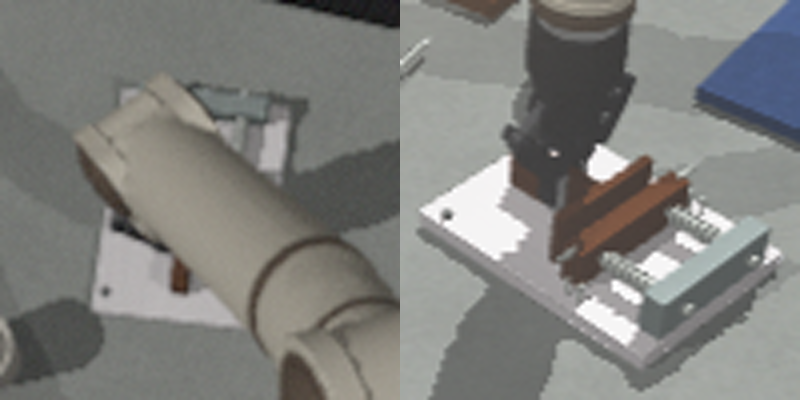

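The foot stands on the bed. Its plate at about (600,205) is still about 10 mm short of the rail. I'll continue slowly.

```bash

python3 -m handwheel '{"linear":[[-2,0,1],[-2,0,0],[-2,0,0],[0,0,0]],"turn":[[0,0,0],[0,0,0],[0,0,0],[0,0,0]]}' 0
python3 -m handwheel '{"linear":[[-2,0,0],[0,0,0]],"turn":[[0,0,0],[0,0,0]]}' 0
python3 -m handwheel '{"linear":[[-2,0,0],[0,0,0]],"turn":[[0,0,0],[0,0,0]]}' 0
python3 -m handwheel '{"linear":[[-2,0,0],[0,0,0]],"turn":[[0,0,0],[0,0,0]]}' 0
python3 go.py jig -3 0 196
```

```text
time_s: 10.0
tcp_pos: [562.9, 183.7, 196.4]
tcp_rot: [0.031, 0.707, -0.706, -0.032]
contact_force: [-3.4, 0.8, 6.5]
width: 15.1
time_s: 10.25
tcp_pos: [564.8, 183.5, 196.4]
tcp_rot: [0.031, 0.707, -0.706, -0.032]
contact_force: [-4.0, 0.9, 8.4]
width: 15.3
time_s: 10.5
tcp_pos: [566.8, 183.3, 196.5]
tcp_rot: [0.031, 0.707, -0.706, -0.032]
contact_force: [-3.9, 0.8, 8.0]
width: 15.5
time_s: 10.75
tcp_pos: [567.5, 183.4, 196.4]
tcp_rot: [-0.03, -0.706, 0.706, 0.033]
contact_force: [-8.9, -0.4, 13.0]
width: 15.2
t 10.75 pos [567.5 183.4 196.4] lin(now axes) [-11.1   0.4   0.4] lin(target axes) [-11.1   0.4   0.4] turn [-0.0002  0.0011  0.0034] F [-8.9 -0.4 13. ] w 15.2
```

```bash

python3 -m handwheel '{"linear":[[-2,-0.7,0],[-2,0,0],[0,0,0]],"turn":[[0,0,0],[0,0,0],[0,0,0]]}' 0
python3 -m handwheel '{"linear":[[-2,0,0],[-2,0,0],[0,0,0]],"turn":[[0,0,0],[0,0,0],[0,0,0]]}' 0
python3 go.py jig -3 0 196
python3 snap.py 5
```

```text
time_s: 11.12
tcp_pos: [570.6, 183.2, 196.5]
tcp_rot: [-0.029, -0.706, 0.706, 0.033]
contact_force: [-11.0, 0.6, 9.7]
width: 15.3
time_s: 11.5
tcp_pos: [574.0, 183.0, 196.5]
tcp_rot: [-0.029, -0.706, 0.707, 0.034]
contact_force: [-13.0, 1.1, 11.8]
width: 15.0
t 11.5 pos [574.  183.  196.5] lin(now axes) [-4.6  0.5  0.6] lin(target axes) [-4.6  0.5  0.6] turn [-0.0009  0.0017  0.0067] F [-13.    1.1  11.8] w 15.0
```

View pics/p5.png

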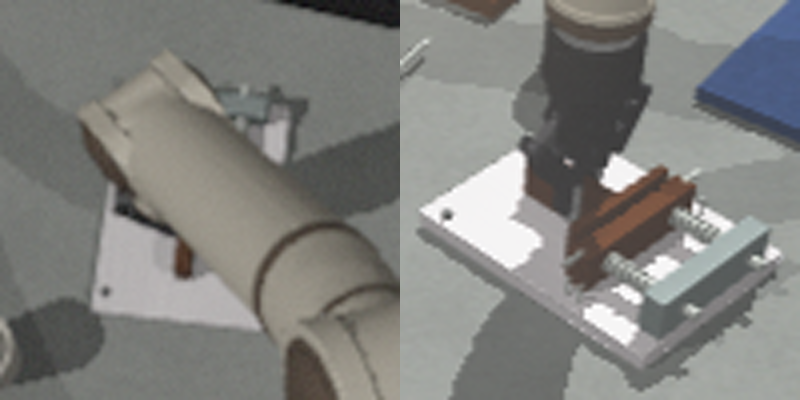

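The foot is flush against the rail, which has moved about 7 mm: the front pointer is at about (575,258), not yet between its pegs. It needs about 5 mm more.

```bash

python3 -m handwheel '{"linear":[[-2,0,0],[-2,0,0],[-1.5,0,0],[0,0,0]],"turn":[[0,0,0],[0,0,0],[0,0,0],[0,0,0]]}' 0
python3 go.py jig -3 0 196
python3 snap.py 6
python3 - <<'E'
from h import *
s=dict(np.load("scene6.npz")); p=[581.45,181.6,-.09]
a=cv2.resize(s["image"][170:230,300:360,::-1],None,fx=10,fy=10,interpolation=2)
def dot(X,col):
    q=((proj(s,place(np.array([X],float),*p))+.5-[300,170])*10)[0]; cv2.circle(a,tuple(int(v) for v in q),4,col,-1)
for sy in(74,-74):
    dot([46,sy,32],(0,0,255));dot([58,sy,32],(0,0,255))
for y in(-65,65):
    dot([42,y,50],(0,255,0)); dot([62,y,50],(0,255,0))   # rail top corners at 12mm travel
for y in(-55,55): dot([42,y,60],(255,255,0))
cv2.imwrite("pics/z6.png",a)
E
```

```text
time_s: 12.1
tcp_pos: [578.3, 182.7, 196.4]
tcp_rot: [-0.028, -0.706, 0.707, 0.034]
contact_force: [-17.0, 0.1, 15.6]
width: 15.2
t 12.1 pos [578.3 182.7 196.4] lin(now axes) [-0.2  0.4  0.7] lin(target axes) [-0.2  0.4  0.7] turn [-0.0018  0.0023  0.0093] F [-17.    0.1  15.6] w 15.2
```

View pics/z6.png

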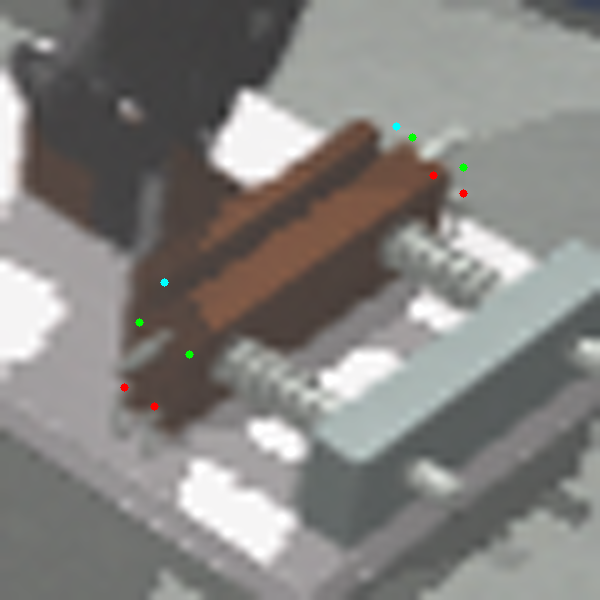

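```bash
python3 - <<'E'
from h import *
a=[]
for k in("0","6"):
    s=dict(np.load(f"scene{k}.npz"));a.append(cv2.resize(s["image"][172:222,305:357,::-1],None,fx=7.5,fy=7.5,interpolation=2))
for i in a:
    for g in range(0,375,75): cv2.line(i,(0,g),(390,g),(0,255,255),1);cv2.line(i,(g,0),(g,375),(0,255,255),1)
cv2.imwrite("pics/cmp.png",np.hstack(a))
s0=np.load("scene0.npz");G0=cv2.cvtColor(s0["image"],cv2.COLOR_RGB2GRAY);G6=cv2.cvtColor(np.load("scene6.npz")["image"],cv2.COLOR_RGB2GRAY)
p=place(np.array([[30,0,30],[42,0,30]],float),581.45,181.6,-.09);q=proj(s0,p);print("12mm=",q[1]-q[0])
for nm,(u,v,w,h) in dict(farend=(334,180,14,14),near=(308,196,12,12)).items():
    r=cv2.matchTemplate(G6[v-8:v+h+10,u-8:u+w+10],G0[v:v+h,u:u+w],cv2.TM_CCOEFF_NORMED);m=cv2.minMaxLoc(r);print(nm,m[1],m[3][0]-8,m[3][1]-8)
E
```

```text
12mm= [2.96377452 1.83571035]
farend 0.8146951794624329 3 1
near 0.7300156950950623 -8 2
```

View pics/cmp.png

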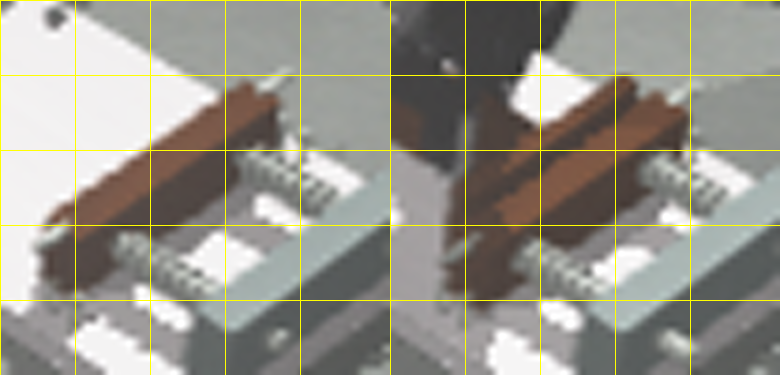

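The rail's pointers moved about (2.5,1.9) px; 12 mm would be (3.0,1.8). So travel is about 11 mm, matching the TCP's 11 mm and the wrist force (17 N less about 5 N bed friction). I'll add half a millimetre and hold.

```bash

python3 -m handwheel '{"linear":[[-0.6,-0.3,0],[0,0,0],[0,0,0],[0,0,0],[0,0,0],[0,0,0],[0,0,0],[0,0,0]],"turn":[[0,0,0],[0,0,0],[0,0,0],[0,0,0],[0,0,0],[0,0,0],[0,0,0],[0,0,0]]}' 0
for i in 1 2 3 4; do python3 -m handwheel '{"linear":[[0,0,0],[0,0,0],[0,0,0],[0,0,0],[0,0,0],[0,0,0],[0,0,0],[0,0,0]],"turn":[[0,0,0],[0,0,0],[0,0,0],[0,0,0],[0,0,0],[0,0,0],[0,0,0],[0,0,0]]}' 0 | grep -v rot; done
python3 snap.py 7
python3 - <<'E'
from h import *
s=dict(np.load("scene7.npz"))
cv2.imwrite("pics/z7.png",cv2.resize(s["image"][160:230,290:370,::-1],None,fx=8,fy=8,interpolation=2))
r=(300,350,175,216)
E
```

```text
time_s: 13.2
tcp_pos: [578.7, 182.7, 196.4]
tcp_rot: [-0.027, -0.706, 0.707, 0.034]
contact_force: [-17.0, 0.3, 14.9]
width: 15.2
time_s: 14.2
tcp_pos: [578.7, 182.8, 196.4]
contact_force: [-17.7, -0.1, 14.7]
width: 15.5
time_s: 15.2
tcp_pos: [578.7, 182.7, 196.4]
contact_force: [-17.9, -0.1, 15.3]
width: 15.1
time_s: 16.2
tcp_pos: [578.7, 182.7, 196.5]
contact_force: [-17.4, -0.3, 15.3]
width: 14.7
time_s: 17.2
tcp_pos: [578.7, 182.7, 196.4]
contact_force: [-17.6, 0.5, 14.2]
width: 15.1
```

View pics/z7.png

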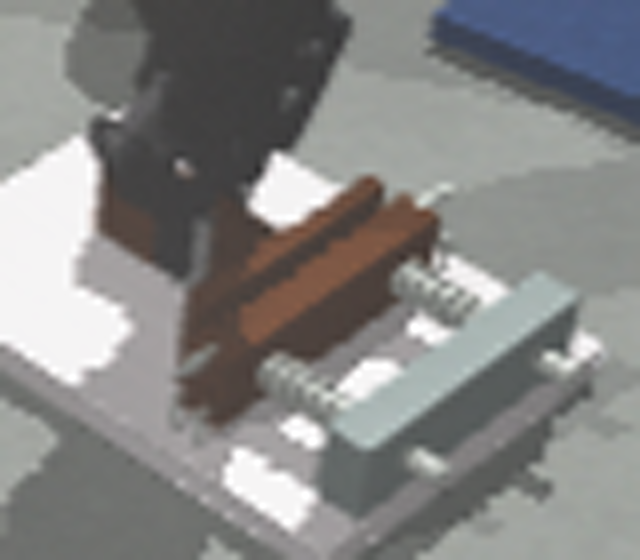

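```bash
python3 - <<'E'
from h import *
s=dict(np.load("scene7.npz")); r=(325,352,165,198)
m=brown(s,r)
def cost(p,tr=11.5):
    yf,dx,dy,=p
    B=[box(30+tr,50+tr,-65,65,15,50),box(20+tr,30+tr,yf-55,yf+55,15,60)]
    return ((sil(s,[place(b,581.45+dx,181.6+dy,-.09) for b in B],r)-m)**2).sum()
for tr in(10,11.5,13):
  best=None
  for y0 in(-8,0,8):
    b=minimize(cost,[y0,0,0],args=(tr,),method="Nelder-Mead",options=dict(initial_simplex=[[y0,0,0],[y0+5,0,0],[y0,4,0],[y0,0,4]]))
    if best is None or b.fun<best.fun: best=b
  print(tr,best.x.round(2),best.fun)
E
```

```text
10 [ 0.72 -1.02 -4.05] 38.18651287966167
11.5 [-0.29 -2.48 -3.63] 37.85447135717032
13 [-0.14 -4.   -3.76] 37.987650903498654
```

The last picture shows the foot flush on the rail and both pointers at their pegs, at about (195,360) and (435,190). The fit puts the foot within about 1 mm of centre. I'm handing in while still pressing.

```bash
python3 -c "
from workcell import manip
s=manip.state();print(s['time_s'],s['tcp_pos'],s['contact_force'],s['width'])
manip.sign_off()"
```

```text
17.3 [578.67098137 182.72538836 196.44159452] [-1.71148043e+01 -8.69759168e-03  1.47808053e+01] 15.318530274237428
the job is handed in; nothing more can be done
```

I picked up the wide foot, set it flat on the jig bed with its plate against the rail, and pushed the rail in. I held that push for about 5 s and handed in at 17.3 s, still gripping and pressing.

**Push on the rail:** I estimate 11–12 N. The robot doesn't measure this force directly:
- **Rail travel:** about 11.5 mm, taken from how far the gripper moved after contact. Tracking the pointers in the camera gave a rougher 10–12 mm.
- **Wrist force:** a steady 17–18 N along the push. I put about 5–6 N of that down to the foot rubbing on the bed, because I am also pressing down with about 15 N.

**Position:** the foot is within about 1 mm of centre on the rail and turned by about 0.01 rad or less. The gripper stayed still during the hold.

**Less certain:** the camera picture is too coarse to show exactly where each pointer sits between its pegs. The scene camera also disagreed with the top camera by 3–4 mm on where the jig is. This doesn't affect the centring, which I measured from the foot to the rail.

I moved nothing else on purpose, but I didn't re-measure the other objects at the end.

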